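# Open the touch-latch socket box and switch on the charger's outlet

## Task

Switch on the outlet of the bench socket box that the battery charger (the black block with two small cells in its top) is plugged into. Press the closed lid down near the middle of the edge facing the robot and take the finger away, so that the touch catch lets go and the spring swings the lid open, then press down the raised end of the rocker switch in front of the charger until it snaps over. Work with the fingertips only and grasp nothing: leave the lid standing open and the other two switches off, do not unplug or lift anything, and do not disturb the things lying around.

Things in the scene. Friction and masses are not known exactly. Their poses are not given: they have to be found in the camera images.
- socket_box: bench socket box, fixed: grey steel case 170 mm deep (x) by 270 mm wide (y), walls 70 mm high, 4 mm thick, hinged aluminium lid. Origin: centre of its underside on the bench; x points from the front (catch side, facing the robot) to the hinge side, z up. Inside, a white deck 34 mm above the bench has three sockets on the hinge side and a rocker switch 64 mm in front of each
- lid (a joint): lid angle, rad: 0 shut and caught, negative pressed in (stop at -0.034), positive as it opens upward, away from the robot. It cannot be pulled open: the touch catch under the middle of the front edge lets go once the front part is pressed down about 4 mm (some 4 N near the front edge); when the finger is taken away a spring swings the lid in about 2 s to its stop at 1.75, just past upright
- lid_press (a point): the place to press: on top of the lid between two small ribs, mid-width, 28 mm behind the front edge; moves with the lid. The lid is a plain plate 168 by 270 by 4 mm; shut, its top is 78 mm above the bench and 4 mm of air separates it from the walls; open, it stands about 245 mm above the bench
- lid_hinge (a point): middle of the lid's hinge axis, 140 mm from lid_press, along the box's y axis at the top of the back wall. Behind the middle of the front wall sits the small catch (x = -79 to -59 mm of the box, up to 65 mm above the bench); otherwise the box is clear above the deck in front of the switches
- charger: plug-in battery charger: black block 52 by 58 by 22 mm with two small round cells lying side by side in its top, plugged into one of the three sockets (which one varies). Loose but seated 10 mm deep. Origin: centre of the underside of its plug, 24 mm above the bench; top 40 mm above the origin
- usb_adapter: white cube adapter 34 by 34 mm plugged into another socket, origin as for the charger, top 39 mm above it
- blank_cap: flat grey socket cover, 42 mm across with a small tab, in the remaining socket, origin as for the charger, top 19 mm above it
- socket_0 (a point): centre of the mouth of the socket at y = +75 mm (left seen from the robot) of the box, on the deck
- socket_1 (a point): centre of the mouth of the socket at y = 0 (middle) of the box, on the deck
- socket_2 (a point): centre of the mouth of the socket at y = -75 mm (right seen from the robot) of the box, on the deck
- switch_0_on_end (a point): where to press to switch on: on top of the raised front end of the rocker that belongs to socket_0, 12 mm in front of its pivot, 10.5 mm above the deck (a fixed point of the box, not moving with the rocker)
- switch_0 (a joint): angle of the rocker of socket_0, rad: 0 off (front end up), 0.44 on (front end down). Black rocker 30 mm (x) by 20 mm (y), pivot along the box's y axis, its ends rise and fall about 6 mm; it snaps over past the middle and stays; takes about 4 N at the end, which must be pushed down about 4 mm
- switch_1_on_end (a point): where to press to switch on: on top of the raised front end of the rocker that belongs to socket_1, 12 mm in front of its pivot, 10.5 mm above the deck (a fixed point of the box, not moving with the rocker)
- switch_1 (a joint): angle of the rocker of socket_1, rad: 0 off (front end up), 0.44 on (front end down). Black rocker 30 mm (x) by 20 mm (y), pivot along the box's y axis, its ends rise and fall about 6 mm; it snaps over past the middle and stays; takes about 4 N at the end, which must be pushed down about 4 mm
- switch_2_on_end (a point): where to press to switch on: on top of the raised front end of the rocker that belongs to socket_2, 12 mm in front of its pivot, 10.5 mm above the deck (a fixed point of the box, not moving with the rocker)
- switch_2 (a joint): angle of the rocker of socket_2, rad: 0 off (front end up), 0.44 on (front end down). Black rocker 30 mm (x) by 20 mm (y), pivot along the box's y axis, its ends rise and fall about 6 mm; it snaps over past the middle and stays; takes about 4 N at the end, which must be pushed down about 4 mm
- cell_upright: sub-C cell in a cardboard sleeve, 23 mm across, 43 mm tall, standing on the white book; origin at its foot; to be left alone
- cell_lying: sub-C cell in a cardboard sleeve, 23 mm across, 43 mm long, lying on the white book; origin under its middle; to be left alone
- marker: marker pen 125 mm long, 19 mm thick, lying in front of the box; origin under its middle; to be left alone
- croc_clip: crocodile clip 55 mm long, lying in front of the box; origin under its middle; to be left alone
- fuse_holder: black fuse holder 36 by 22 by 23 mm, standing in front of the box; origin under its middle; to be left alone
- solder_spool: spool 50 mm across, 32 mm high, standing to the right of the box; origin at its foot; to be left alone
- screwdriver: screwdriver 170 mm long, lying to the left of the box; origin under its middle; to be left alone

How it is judged:
By the outcome, as a careful person would: the job done as asked, in the order asked, and still so for the second after the job is handed in, with the robot touching nothing.
It also fails if it takes over 42 s, if anything falls off the work surface, if the arm or the gripper's body presses on something with over 40 N, if the wrist force passes 120 N, or if a joint passes its speed limit or range.

## Robot

A 6-joint arm with a two-finger parallel gripper is mounted at the origin on the work surface. World frame = base frame: x ahead of the robot, y to its left, z up, the work surface at z = 0. Lengths are in m, angles in degrees, forces in N, time in s.
With the tool pointing down it reaches from about 0.35 to 0.775 m from the base axis. Payload 7.3 kg.
Tool frame: the origin (TCP) lies at the very end of the fingers, on their centre line; the grasp point (between the pads) lies 19 mm behind it (manip.grip_point_offset is the distance from the TCP to the grasp point, in m); z points along the fingers, y is the line along which they close (so a half turn about z gives the same grasp; the last joint's range is limited). The gripper opens to 92 mm and grips with 3 to 60 N. Pads are 19 mm wide; open, the fingers measure 130 mm over their backs; the gripper's body (75 mm by 190 mm) begins 47 mm behind the grasp point.
Start: joints at [57.811, 19.595, 87.324, -0, 73.075, -8.365], TCP at [0.212, 0.48, 0.227] pointing down, gripper open.
Joint ranges: [-145.02, 145.02], [-44.19, 115.74], [2.07, 154.8], [-57.11, 237.11], [16.16, 152.29], [-177.93, 177.93]. Speed limits (degrees/s): [147.25, 147.25, 180, 180, 180, 180].

## Interface

Orientations are given as [roll, pitch, yaw] about the fixed x, y, z axes, in that order (R = Rz(yaw) Ry(pitch) Rx(roll)).
In Python, from workcell import manip gives the robot as it stands.
- The arm moves only by the tool apply_moves, never from a script. Its argument "targets" is a list of rows, each a list of 2 entries, a list of its own where there are three numbers: the shift along the tool's x, y, z in m, then the turn about the tool's z in degrees. In form: [[[tx, ty, tz], twist], ...]. A call has 1 to 5 rows; each row is the pose to reach, as a shift and turn from the pose commanded when the call began, along the tool's axes at that moment; what a row does not reach only later rows make up. A row lasts 1/10 s, in which the tool goes at most 50 mm and 8.59 degrees, less where a joint would pass 70% of its speed; a pose out of reach is approached as far as the arm can. A call with a gripper value outside its range is refused whole. "jaw" is the closure, from 0 (fully open) to 1 (shut), set as the call begins (left out, the last holds). The fingers move at their own pace and stop on an object; the grip force is fixed at half the most. Time passes only in rows, so rows that repeat a pose let the fingers close. It gives the time, the measured TCP pose, the force, the opening and the grip force at its end, in the units of the state.
- manip.get_obs(): the state, without advancing time (a new reading comes with each control period).
- manip.read_camera(name): name is "scene" or "top"; returns a dict with "frame" (480x640x3 uint8, red, green, blue), "vfov" (degrees; the focal length in pixels is half the picture's height over the tangent of half this angle, whatever the lens; pixels are square), "cx", "cy" (the principal point, pixels), "position" and "rotation" of the camera in the world. Camera axes: x right, y down, z forward; pixel columns grow to the right and rows downward; lengths in m; the calibration is good to about 2 mm. A picture is of the moment at which its call begins. There is no depth.
- manip.finish_job(): hands the job in; it is judged then, once.
The state is a dict: "time_s": time; "joints": joint angles; "joint_vel": joint speeds; "tau": joint torques, N m; "tool_pos": TCP position; "eef_rot": TCP orientation; "ft_force": force on the tool from outside, world axes, zero at the start; "wrist_torque": the same for the moment, N m; "finger_gap": opening from 0.0 (shut) to 1.0 (fully open); "grip_force": force on a finger pad.
Only numpy, scipy, OpenCV 4.12 (cv2) and the standard library are available. Lean on these libraries where they do the work, as an engineer would, in place of code of your own. Each camera call takes 0.05 s, during which the arm holds its last target. There are 200 camera calls.

## Working session

There is one attempt and no reset: what is moved stays moved. The work goes in short steps, Python scripts to look and compute and a tool call to move; the robot and the scene stay as the last step left them, time stands still between calls to the robot, and variables do not carry over. Pictures are saved under pics/ and viewed, at most 10 in all, crops included, and the job is handed in when it is done.

Besides the shell and the picture viewer there is one more tool, called after ">>>" as name(argument=value, ...), one argument or row to a line, values as JSON. apply_moves: Moves the arm, as the interface text tells. Its arguments: {"type":"object","properties":{"targets":{"type":"array"},"jaw":{"type":"number"}},"required":["targets"]}

```bash
mkdir -p pics; cat > h.py <<'E'
import numpy as np, cv2, json
from workcell import manip
def snap(n,f):
    c=manip.read_camera(n); cv2.imwrite('pics/'+f,c['frame'][:,:,::-1])
    d={k:(np.array(v).tolist() if k!='frame' else None) for k,v in c.items()}
    json.dump(d,open(n+'.json','w')); return c
def ray(n,u,v,z):
    d=json.load(open(n+'.json')); f=240/np.tan(np.radians(d['vfov'])/2)
    r=np.array(d['rotation'])@np.array([(u-d['cx'])/f,(v-d['cy'])/f,1]); p=np.array(d['position'])
    return p+r*(z-p[2])/r[2]
E
python3 - <<'E'
from h import *
for n in('top','scene'):
    c=snap(n,n+'1.png'); print(n,c['position'],c['rotation'],c['vfov'],c['cx'],c['cy'])
print(manip.get_obs())
E
```

```text
top [ 0.32891045 -0.14632538  1.23415448] [-170.56241861    0.51111043  -88.61211732] 53.10112563465504 323.84569454517145 238.90032198388928
scene [ 1.30904079 -0.59137198  0.81773601] [-128.78883094   -1.23786164   60.59154769] 47.4011416972995 314.8242484974929 246.72095519342457
{'time_s': 0.1, 'joints': array([ 5.78103150e+01,  1.96330319e+01,  8.73698577e+01, -6.85556990e-04,
        7.30752885e+01, -8.36704828e+00]), 'joint_vel': array([ 0.03851329, -0.20257377, -0.21829608, -0.02058265,  0.04682793,
       -0.01591439]), 'tau': array([ 2.02054965e-03, -4.32002950e+01, -2.44696480e+01,  7.20975478e-02,
        5.25530765e-02, -6.28480802e-05]), 'tool_pos': array([0.21186048, 0.47997013, 0.22612071]), 'eef_rot': array([-1.79922559e+02, -1.07273847e-02,  1.56177556e+02]), 'ft_force': array([-0.37270438, -1.0067241 ,  0.1649824 ]), 'wrist_torque': array([-0.04145784, -0.04709916, -0.02255938]), 'grip_force': 0.0, 'finger_gap': 1.0042600309895933}
```

View pics/top1.png

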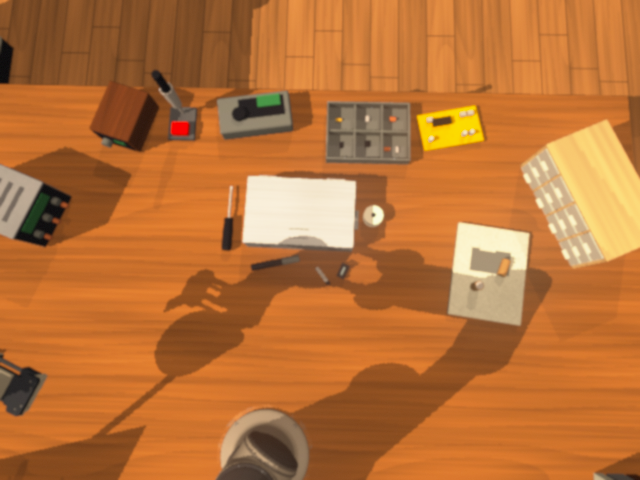

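View pics/scene1.png

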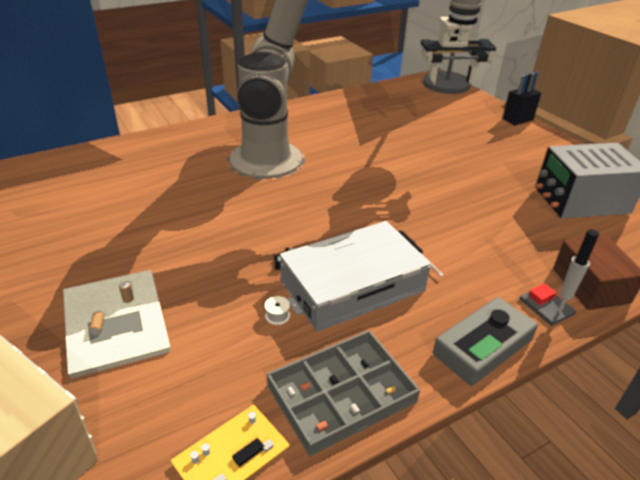

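The top view shows the white lid at about (243-357, 176-249) px with the press ribs near (299,229). The marker, clip and fuse holder lie in front of it, the spool is on the right and the screwdriver on the left. I'll enlarge the lid.

```bash
sed -i 's/r=np.array(d\[.rotation.\])@/r=R.from_euler("xyz",d["rotation"],degrees=True).as_matrix()@/; 1a from scipy.spatial.transform import Rotation as R' h.py
python3 - <<'E'
from h import *
i=cv2.imread('pics/top1.png')[165:290,215:390]
cv2.imwrite('pics/c1.png',cv2.resize(i,None,fx=4.5,fy=4.5,interpolation=cv2.INTER_CUBIC))
for p in [(244,176),(356,179),(356,249),(243,245),(299,229)]: print(ray('top',*p,.078))
E
```

```text
[0.67551474 0.07194192 0.078     ]
[ 0.67378891 -0.20775587  0.078     ]
[ 0.49769355 -0.21008967  0.078     ]
[0.50123207 0.0654004  0.078     ]
[ 0.54398653 -0.06991049  0.078     ]
```

View pics/c1.png

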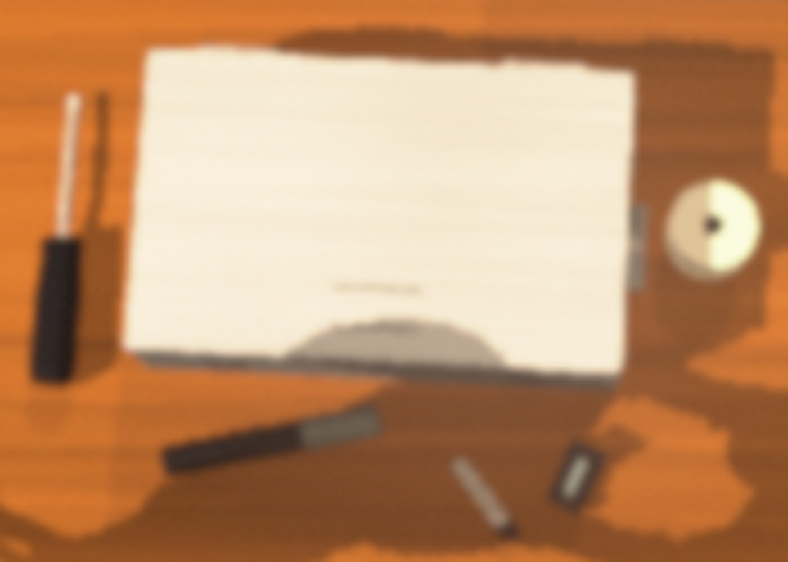

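The crop gives lid corners at TL(147,48), TR(634,71), BR(622,374) and BL(124,350). The ribs are at about (378,288) and (388,326), so the press point is near (383,307).

```bash
python3 - <<'E'
from h import *
f=lambda u,v,z=.078: ray('top',215+(u+.5)/4.5-.5,165+(v+.5)/4.5-.5,z)[:2]
c=[f(*p) for p in [(147,48),(634,71),(622,374),(124,350)]]; press=f(383,307)
tl,tr,br,bl=c
print(np.round(c,4),press)
for a,b in((tl,tr),(bl,br)): d=a-b; print('y dir',np.linalg.norm(d),np.degrees(np.arctan2(-d[0],d[1])))
for a,b in((tl,bl),(tr,br)): d=a-b; print('x dir',np.linalg.norm(d),np.degrees(np.arctan2(d[1],d[0])))
m=np.mean(c,0); print('centre',m)
E
```

```text
[[ 0.6776  0.0638]
 [ 0.6702 -0.2066]
 [ 0.5007 -0.2024]
 [ 0.5076  0.0678]] [ 0.53449138 -0.07198986]
y dir 0.270496721536591 -1.5626251132471978
y dir 0.27021623330938094 -1.4784261932944383
x dir 0.16997807673932888 -1.3265880607678129
x dir 0.16958005746379998 -1.420901337094741
centre [ 0.58900652 -0.06932658]
```

```bash
cat >> h.py <<'E'
B=np.array([.589,-.0690]); YAW=-1.45
def box(x,y):
    a=np.radians(YAW); return B+np.array([[np.cos(a),-np.sin(a)],[np.sin(a),np.cos(a)]])@[x,y]
def goto(x,y,z,yaw=178.55):
    o=manip.get_obs(); r=R.from_euler('xyz',o['eef_rot'],degrees=True)
    s=r.inv().apply(np.array([x,y,z])-o['tool_pos']); print('shift',s.round(4),'twist',round((o['eef_rot'][2]-yaw+180)%360-180,2))
E
python3 - <<'E'
from h import *
p=box(-.056,0); print(p); goto(*p,.14)
E
```

```text
[ 0.53301793 -0.06758294]
shift [-0.515  -0.3711  0.0865] twist -22.37
```

>>> apply_moves(
  targets=[
    [[-0.04, -0.029, 0], -7.5],
    [[-0.08, -0.058, 0], -15],
    [[-0.12, -0.087, 0], -22.4],
    [[-0.16, -0.116, 0], -22.4],
    [[-0.2, -0.144, 0], -22.4],
  ],
  jaw=1,
)

```text
time_s: 0.6
tool_pos: [0.3354, 0.2689, 0.2266]
eef_rot: [-180.0, -0.0, 178.6]
ft_force: [1.4, 0.9, 0.7]
finger_gap: 0.617
grip_force: 0.0
```

```bash
python3 - <<'E'
from h import *
goto(*box(-.056,0),.14)
E
```

```text
shift [-0.2055 -0.3317  0.0866] twist 0.1
```

>>> apply_moves(
  targets=[
    [[-0.025, -0.04, 0], 0],
    [[-0.05, -0.08, 0], 0],
    [[-0.075, -0.12, 0], 0],
    [[-0.1, -0.16, 0], 0],
    [[-0.125, -0.2, 0], 0],
  ],
)

```text
time_s: 1.1
tool_pos: [0.4556, 0.0657, 0.2266]
eef_rot: [180.0, -0.0, 178.6]
ft_force: [1.2, 0.1, 0.3]
finger_gap: 0.178
grip_force: 0.0
```

>>> apply_moves(
  targets=[
    [[-0.02, -0.033, 0], 0],
    [[-0.04, -0.066, 0.02], 0],
    [[-0.06, -0.1, 0.05], 0],
    [[-0.08, -0.13, 0.08], 0],
    [[-0.08, -0.13, 0.085], 0],
  ],
)

```text
time_s: 1.6
tool_pos: [0.5315, -0.0674, 0.1375]
eef_rot: [180.0, -0.3, 178.4]
ft_force: [-0.1, 0.3, -0.1]
finger_gap: 0.007
grip_force: 0.0
```

```bash
python3 - <<'E'
from h import *
goto(*box(-.056,0),.082)
i=snap('top','t2.png')['frame'][150:300,200:400,::-1]
cv2.imwrite('pics/c2.png',cv2.resize(i,None,fx=4,fy=4,interpolation=cv2.INTER_CUBIC))
goto(*box(-.056,0),.082)
print(manip.get_obs()['finger_gap'],manip.get_obs()['tool_pos'])
E
```

```text
shift [-0.0018 -0.0001  0.0555] twist -0.19
shift [-0.0027 -0.002   0.0563] twist -0.15
0.004986608484896934 [ 0.53066355 -0.06557323  0.13833159]
```

View pics/c2.png

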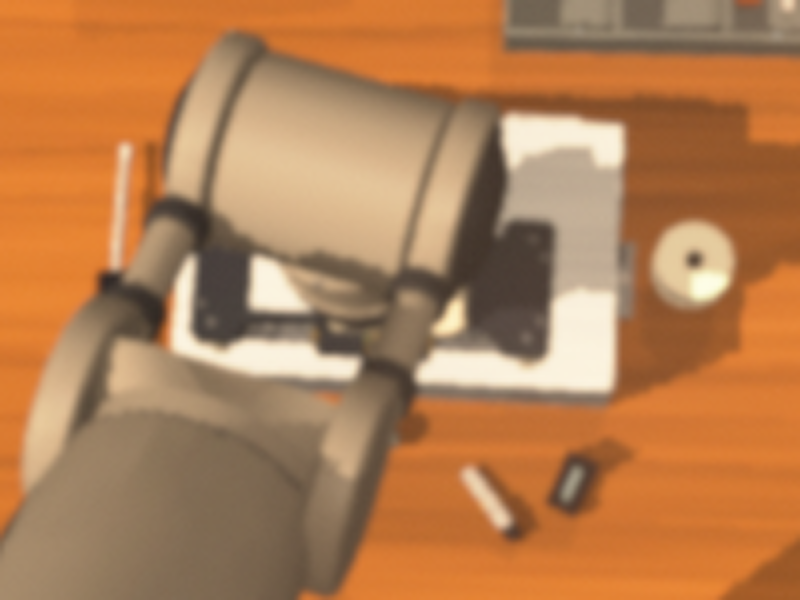

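The arm hides the tip, but the gripper is over the lid and nothing has been disturbed. Next I descend, correcting by 3 mm and 2 mm.

>>> apply_moves(
  targets=[
    [[-0.002, -0.001, 0.025], 0],
    [[-0.002, -0.001, 0.045], 0],
    [[-0.002, -0.001, 0.055], 0],
    [[-0.002, -0.001, 0.055], 0],
  ],
)

```text
time_s: 2.05
tool_pos: [0.533, -0.0644, 0.0863]
eef_rot: [180.0, -0.1, 178.6]
ft_force: [-0.1, 0.4, 0.2]
finger_gap: 0.007
grip_force: 0.0
```

>>> apply_moves(
  targets=[
    [[0, -0.003, 0.004], 0],
    [[0, -0.003, 0.008], 0],
    [[0, -0.003, 0.01], 0],
    [[0, -0.003, 0.01], 0],
  ],
)

```text
time_s: 2.45
tool_pos: [0.5342, -0.0685, 0.0773]
eef_rot: [-180.0, 0.1, 178.6]
ft_force: [-0.2, 0.1, 3.2]
finger_gap: 0.003
grip_force: 1.5
```

>>> apply_moves(
  targets=[
    [[0, 0, 0.002], 0],
    [[0, 0, 0.004], 0],
    [[0, 0, 0.0045], 0],
    [[0, 0, 0.0045], 0],
  ],
)

```text
time_s: 2.85
tool_pos: [0.5343, -0.0685, 0.0729]
eef_rot: [-180.0, 0.1, 178.6]
ft_force: [-0.8, 0.9, 9.2]
finger_gap: 0.004
grip_force: 4.5
```

Pressed in by about 5 mm with the force rising, so this is probably the stop. I now retreat up and back.

>>> apply_moves(
  targets=[
    [[0, 0, -0.04], 0],
    [[0.02, 0, -0.08], 0],
    [[0.055, 0, -0.11], 0],
    [[0.1, 0, -0.13], 0],
    [[0.13, 0, -0.15], 0],
  ],
)

```text
time_s: 3.35
tool_pos: [0.4011, -0.0646, 0.2225]
eef_rot: [180.0, -0.1, 178.6]
ft_force: [-0.3, -0.1, 0.2]
finger_gap: 0.004
grip_force: 0.0
```

>>> apply_moves(
  targets=[
    [[0.01, 0.05, -0.03], 0],
    [[0.01, 0.1, -0.06], 0],
    [[0.01, 0.15, -0.06], 0],
    [[0.01, 0.2, -0.06], 0],
    [[0.01, 0.25, -0.06], 0],
  ],
)

```text
time_s: 3.85
tool_pos: [0.3993, 0.1715, 0.2824]
eef_rot: [180.0, 0.1, 178.6]
ft_force: [0.7, 0.2, -0.2]
finger_gap: 0.002
grip_force: 0.0
```

>>> apply_moves(
  targets=[
    [[0, 0, 0], 0],
    [[0, 0, 0], 0],
    [[0, 0, 0], 0],
    [[0, 0, 0], 0],
    [[0, 0, 0], 0],
  ],
)

```text
time_s: 4.35
tool_pos: [0.3999, 0.1684, 0.2821]
eef_rot: [-180.0, -0.0, 178.4]
ft_force: [0.3, 0.4, 0.2]
finger_gap: 0.002
grip_force: 0.0
```

>>> apply_moves(
  targets=[
    [[0, 0, 0], 0],
    [[0, 0, 0], 0],
    [[0, 0, 0], 0],
    [[0, 0, 0], 0],
    [[0, 0, 0], 0],
  ],
)

```text
time_s: 4.85
tool_pos: [0.3996, 0.1696, 0.2821]
eef_rot: [180.0, 0.0, 178.6]
ft_force: [-0.1, 0.2, -0.0]
finger_gap: 0.006
grip_force: 0.0
```

```bash
python3 - <<'E'
from h import *
i=snap('top','t3.png')['frame'][150:300,200:400,::-1]
cv2.imwrite('pics/c3.png',cv2.resize(i,None,fx=4,fy=4,interpolation=cv2.INTER_CUBIC))
E
```

```text
(no output)
```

View pics/c3.png

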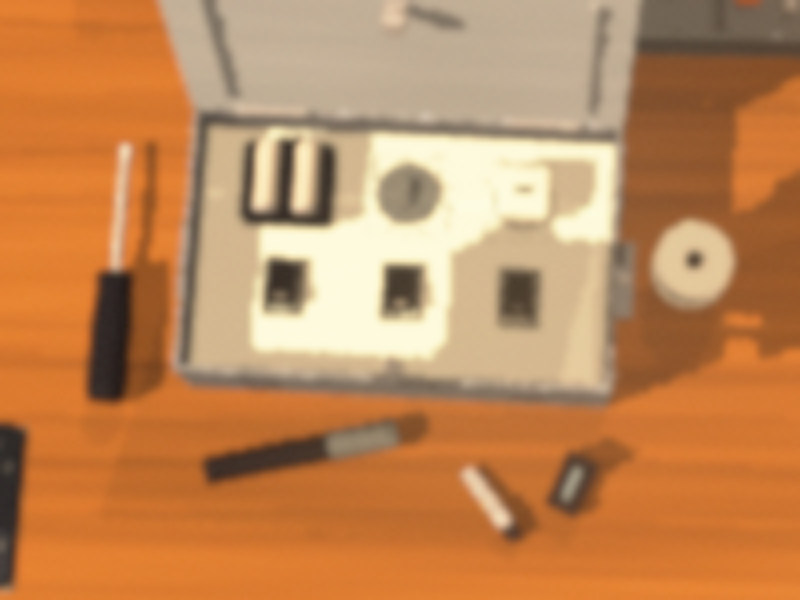

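The lid stands open. The charger is in the left socket (socket_0) at crop (290,180), the blank cap is in the middle and the USB adapter is on the right. Rocker centres are at about (286,287), (404,291) and (519,297).

```bash
python3 - <<'E'
from h import *
a=np.radians(YAW);M=np.array([[np.cos(a),np.sin(a)],[-np.sin(a),np.cos(a)]])
for u,v,z in[(286,287,.042),(404,291,.042),(519,297,.042),(408,192,.043),(524,192,.063),(290,182,.06)]:
    p=ray('top',200+(u+.5)/4-.5,150+(v+.5)/4-.5,z)[:2]; print(p,M@(p-B))
i=cv2.imread('pics/t3.png')[205:240,255:345]
cv2.imwrite('pics/c4.png',cv2.resize(i,None,fx=8,fy=8,interpolation=cv2.INTER_CUBIC))
E
```

```text
[0.56873554 0.00376862] [-0.02209935  0.07223254]
[ 0.56783003 -0.07108837] [-0.02111035 -0.0026234 ]
[ 0.56559507 -0.14394192] [-0.02150106 -0.07551017]
[ 0.63204456 -0.07163364] [ 0.04309742 -0.00154357]
[ 0.62855087 -0.14561923] [ 0.04147702 -0.07559388]
[0.63256035 0.00182962] [0.04175409 0.07190922]
```

View pics/c4.png

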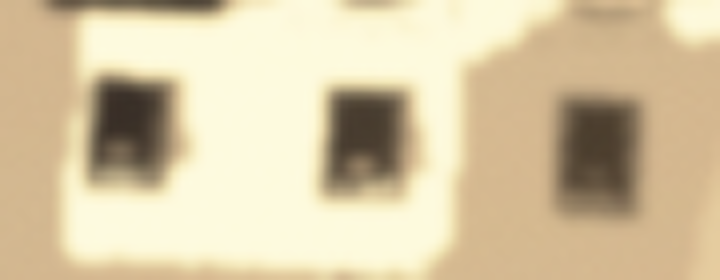

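```bash
python3 - <<'E'
from h import *
goto(*box(-.038,.0735),.10); print(box(-.038,.0735))
E
```

```text
shift [-0.1573 -0.1604  0.1821] twist 0.03
[0.55287205 0.00543804]
```

>>> apply_moves(
  targets=[
    [[-0.03, -0.03, 0.01], 0],
    [[-0.06, -0.06, 0.03], 0],
    [[-0.09, -0.09, 0.05], 0],
    [[-0.12, -0.12, 0.07], 0],
    [[-0.14, -0.145, 0.09], 0],
  ],
)

```text
time_s: 5.4
tool_pos: [0.5376, 0.0194, 0.1911]
eef_rot: [-180.0, 0.0, 178.5]
ft_force: [-0.6, -0.1, 0.2]
finger_gap: 0.003
grip_force: 0.0
```

>>> apply_moves(
  targets=[
    [[-0.017, -0.016, 0.02], 0],
    [[-0.017, -0.016, 0.05], 0],
    [[-0.017, -0.016, 0.08], 0],
    [[-0.017, -0.016, 0.09], 0],
    [[-0.017, -0.016, 0.09], 0],
  ],
)

```text
time_s: 5.9
tool_pos: [0.5518, 0.005, 0.1009]
eef_rot: [180.0, -0.2, 178.6]
ft_force: [-0.4, 0.5, -0.1]
finger_gap: -0.002
grip_force: 0.0
```

```bash
python3 - <<'E'
from h import *
goto(*box(-.038,.0735),.047)
snap('scene','s3.png'); i=snap('top','t5.png')['frame'][150:300,200:400,::-1]
j=cv2.imread('pics/s3.png')[170:350,240:480]
cv2.imwrite('pics/c5.png',cv2.resize(j,None,fx=3.3,fy=3.3,interpolation=cv2.INTER_CUBIC))
goto(*box(-.038,.0735),.047)
E
```

```text
shift [-0.0013  0.0004  0.0539] twist 0.03
shift [0.0006 0.0005 0.0563] twist 0.05
```

View pics/c5.png

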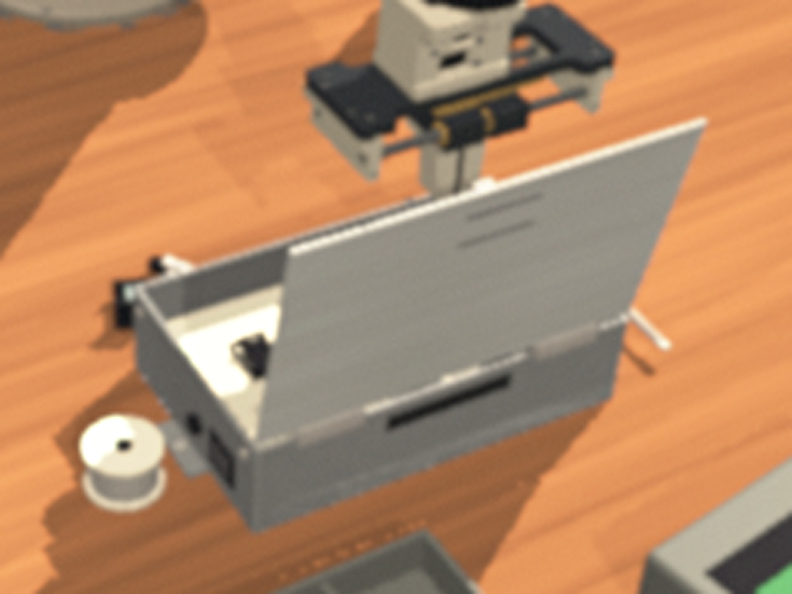

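The scene view shows the lid standing open and the fingers (crop 450,165) going down well clear of it. I'll descend onto the rocker.

>>> apply_moves(
  targets=[
    [[0, 0, 0.025], 0],
    [[0, 0, 0.045], 0],
    [[0, 0, 0.053], 0],
    [[0, 0, 0.055], 0],
    [[0, 0, 0.055], 0],
  ],
)

```text
time_s: 6.5
tool_pos: [0.5534, 0.0048, 0.0482]
eef_rot: [-180.0, 0.1, 178.6]
ft_force: [-0.3, 0.0, -0.8]
finger_gap: 0.007
grip_force: 0.0
```

>>> apply_moves(
  targets=[
    [[0, 0, 0.002], 0],
    [[0, 0, 0.004], 0],
    [[0, 0, 0.004], 0],
  ],
)

```text
time_s: 6.8
tool_pos: [0.5527, 0.0048, 0.0435]
eef_rot: [-180.0, 0.0, 178.6]
ft_force: [-0.4, -0.5, 1.6]
finger_gap: 0.004
grip_force: 0.7
```

>>> apply_moves(
  targets=[
    [[0, 0, 0.001], 0],
    [[0, 0, 0.002], 0],
    [[0, 0, 0.002], 0],
  ],
)

```text
time_s: 7.1
tool_pos: [0.5526, 0.0048, 0.0409]
eef_rot: [180.0, -0.0, 178.6]
ft_force: [1.0, -0.0, 0.5]
finger_gap: 0.001
grip_force: 0.0
```

>>> apply_moves(
  targets=[
    [[0, 0, 0.001], 0],
    [[0, 0, 0.002], 0],
    [[0, 0, 0.002], 0],
  ],
)

```text
time_s: 7.4
tool_pos: [0.5528, 0.0048, 0.04]
eef_rot: [-180.0, 0.0, 178.6]
ft_force: [-3.1, 1.1, 7.9]
finger_gap: 0.005
grip_force: 4.4
```

The force dropped, then rose again, which is what a snap onto the stop would give. I'll retreat and check.

>>> apply_moves(
  targets=[
    [[0, 0, -0.03], 0],
    [[0, 0, -0.07], 0],
    [[0.02, 0.01, -0.11], 0],
    [[0.06, 0.03, -0.15], 0],
    [[0.1, 0.06, -0.18], 0],
  ],
)

```text
time_s: 7.9
tool_pos: [0.4659, 0.058, 0.2111]
eef_rot: [-180.0, 0.1, 178.5]
ft_force: [0.6, 0.9, 0.8]
finger_gap: 0.007
grip_force: 0.0
```

>>> apply_moves(
  targets=[
    [[0.02, 0.04, -0.03], 0],
    [[0.04, 0.08, -0.06], 0],
    [[0.05, 0.12, -0.06], 0],
    [[0.05, 0.15, -0.06], 0],
    [[0.05, 0.15, -0.06], 0],
  ],
)

```text
time_s: 8.4
tool_pos: [0.4195, 0.2123, 0.2697]
eef_rot: [179.9, 0.1, 178.8]
ft_force: [0.2, -0.0, -0.2]
finger_gap: 0.005
grip_force: 0.0
```

```bash
python3 - <<'E'
from h import *
i=snap('top','t6.png')['frame'][150:300,200:400,::-1]
a=cv2.resize(i,None,fx=4,fy=4,interpolation=cv2.INTER_CUBIC)[:430]
b=cv2.resize(i[55:90,55:145],(800,311),interpolation=cv2.INTER_CUBIC)[:170+141]
cv2.imwrite('pics/c6.png',np.vstack([cv2.resize(a,None,fx=.67,fy=.67)[:, :536],b[:, :536]*0])[:0] if 0 else np.vstack([cv2.copyMakeBorder(cv2.resize(a,None,fx=.67,fy=.67),0,0,0,264,0),b]))
E
```

```text
(no output)
```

View pics/c6.png

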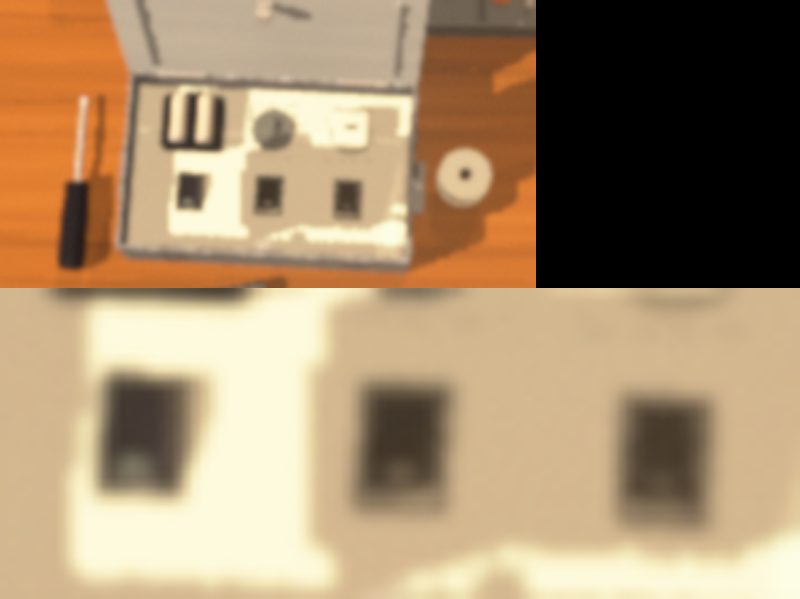

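The left rocker's shadow is now wide at its rear end and its bright front band is gone, so it has snapped over. The other two look as before, the lid is open and nothing has been disturbed.

```bash
python3 -c "
from workcell import manip
print(manip.finish_job())"
```

```text
the job is handed in; nothing more can be done
None
```

I pressed the lid and it stands open, then snapped the left switch (`switch_0`, the charger's) on, leaving the other two off and nothing else disturbed; the job is handed in at about 8.5 s, judged from the camera and force readings since no verdict came back.

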